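# Seat a frame column in the V-cradle and clamp it

### The arm

A 7-joint arm with a two-finger parallel gripper is mounted at the origin on the work surface. World frame = base frame: x ahead of the robot, y to its left, z up, the work surface at z = 0. Lengths are in mm, angles in rad, forces in N, time in s.
With the tool pointing down it reaches from about 350 to 900 mm from the base axis. Payload 19.9 kg.
Tool frame: the origin (TCP) lies at the very end of the fingers, on their centre line; the grasp point (between the pads) lies r.hold_point_z behind it (r.hold_point_z is the distance from the TCP to the grasp point, in mm); z points along the fingers, y is the direction in which the jaws open and shut (so a half turn about z gives the same grasp; the last joint's range is limited). The gripper opens to 94 mm and grips with 3 to 60 N. Pads are 16 mm wide; open, the fingers measure 119 mm over their backs; the gripper's body (75 mm by 177 mm) begins 78 mm behind the grasp point.
Start: joints at [1.143, 0.417, -0.01, 1.614, 0.005, 1.111, -0.053], TCP at [235.18, -579.042, 205.425] pointing down, gripper open.
Joint ranges: [-2.81, 2.81], [-0.39, 2.02], [-1.27, 1.25], [0.06, 2.57], [-1.19, 4.33], [0.19, 2], [-2.82, 2.82]. Speed limits (rad/s): [1.89, 1.89, 2.39, 2.39, 3.01, 3.01, 3.01].

### API

Orientations are given as a 3x3 rotation matrix whose columns are the frame's x, y, z axes.
In Python, from bench import r, eyes, regions_of, pinpoint gives the robot as it stands. The module is installed in compiled form; this text tells all that it offers.
- The arm moves only by the tool step_arm, never from a script. Its argument "plan" is one flat list of numbers, 7 for each row, row after row: the turn, a rotation vector about the world's x, y, z in degrees, then the shift along the world's x, y, z in cm, then the finger opening in cm, from 0 to 9.4. In form: [ax, ay, az, x, y, z, fingers, ax, ay, az, x, y, z, fingers, ...]. A call has 1 to 20 rows; each row is the pose to reach, as a shift and turn from the pose measured when the call began; what a row does not reach only later rows make up. A row lasts 1/8 s, in which the tool goes at most 62.5 mm and 10.7 degrees, less where a joint would pass 70% of its speed; a pose out of reach is approached as far as the arm can. A call with a gripper value outside its range is refused whole. The fingers move at their own pace and stop on an object; the grip force is fixed at half the most. Time passes only in rows, so rows that repeat a pose let the fingers close. It gives the time, the measured TCP pose, the force and the opening at its end, in the units of the state.
- r.get_obs(): the state, without advancing time (a new reading comes with each control period).
- eyes.read_camera(name): name is "scene" or "top" or "wrist"; returns a dict with "color" (384x512x3 uint8, red, green, blue), "intrinsics" (3x3 intrinsics, pixels), "T" (4x4, takes a point from camera to world coordinates). Camera axes: x right, y down, z forward; pixel columns grow to the right and rows downward; lengths in mm; the calibration is good to about 2 mm. A picture is of the moment at which its call begins. There is no depth.
- r.hand_in(): hands the job in, once; it reports no verdict.
Trained networks look in a picture, given as the dict that the camera call returned (one of the last four; its "shot" number tells which), for a name from the list of things; names that differ only in an ending like _2 or _b are one class to them, and where a whole thing is asked for, a point or a joint stands for the part that bears it (a point fixed in the world has none). Each returns a list of dicts, best first, with "conf" (0 to 1); they miss things now and then, are a little off and sometimes report something else, mostly with a low value. They report only what shows in the picture. A call takes as long as a camera call. They do not tell look-alikes from the thing itself.
- regions_of(picture, name): "mask" (384x512 bool, what is visible of it) and "rect" ([left, top, right, bottom] in pixels, round what is visible of it).
- pinpoint(picture, name): "centre" ([column, row] in pixels: a listed point, or the origin of a listed thing).
The state is a dict: "t": time; "joints": joint angles; "qvel": joint speeds; "tau": joint torques, N m; "ee_pos": TCP position; "orientation": TCP orientation; "contact_force": force on the tool from outside, world axes, zero at the start; "ft_torque": the same for the moment, N m; "opening": finger opening in mm.
Only numpy, scipy, OpenCV 4.12 (cv2) and the standard library are available. Lean on these libraries where they do the work, as an engineer would, in place of code of your own. Each camera call takes 0.05 s, during which the arm holds its last target.

### The job

Lift the turned wooden frame column off its cork rest and lower it gently into the V-cradle, plain end towards the aluminium stop plate, so that it lies square in both Vs; then slide it along until it is pushed home against the stop plate, with a light but definite push (about 6 N). Then swing the clamp arm over by its handle and press it down by feel, so that its sprung pad is pushed onto the column with about 15 N (25 N would bruise the wood), and leave it clamped. Do not drop or ram the column, and do not disturb the bottle, the jar or the upright column offcut.

Things in the scene. Friction and masses are not known exactly. Their poses are not given: they have to be found in the camera images.
- column: the workpiece: lying wooden frame column, shaft 40 mm diameter x 140 mm, dark lines near the ends, 0.16-0.25 kg. Origin mid-shaft on the axis; x along it: plain end at +70 mm, thinner tenon (22 mm diameter, 22 long) from -70 mm. Starts on a rest, axis 34 mm above the table; the rest's ribs are 41 to 69 mm either side of mid-shaft, its base 6 mm thick: grip mid-shaft from above, across the axis
- tenon (a point): centre of the end face of the column's tenon (92 mm from the column's origin along its -x)
- cradle: fixed plywood cradle, base 215 x 100 x 12 mm. Origin on the table under the seat point; x along the V axis towards the stop and clamp hinge, y across, z up. Two wooden 90 degree V-uprights, 24 mm thick, 84 mm wide, at x = -50 and +50 mm, highest edges about 78 mm above the table; the 76 mm gap between them is free for fingers
- seat (a point): where the middle of the column's shaft (column origin) is when the column lies in both Vs with its plain end on the stop: 70 mm above the table; axes as the cradle's
- stop: rigid aluminium stop plate 50 mm wide at the +x end of the Vs, top 82 mm above the table. Origin: centre of the face the column's plain end butts against (the face looks to -x), on the V axis; axes as the cradle's
- clamp_hinge (a point): centre of the clamp's hinge pin, at cradle x = 100, z = 105 mm; the pin runs along the cradle's y; axes as the cradle's. The hinge is stiff (friction 0.8 N m, up to 5 N at the handle while it moves): the arm stays where it is left, and keeps 8 to 12 N on the pad once pressed down and let go
- clamp (a joint): angle of the clamp arm (rad): 0 level over the V axis, towards cradle -x; grows as it opens, 1.57 upright (starts near that); limits -0.10, 2.0. Its rubber pad, 100 mm from the hinge, hangs on a spindle screwed in or out differently each time, not measured: it meets a seated column somewhere between 0.02 and 0.21 rad, then gives on a stiff spring (8 N/mm, 6 mm travel)
- clamp_grip (a point): middle of the clamp's handle: round black bar, 14 mm diameter, along cradle y, sticking out 64 mm from the 16 mm wide arm on the cradle's -y side, 150 mm from the hinge axis: at angle q, (-150 cos q, -47, 150 sin q) mm from the hinge in cradle axes. Pushed down from above with shut fingers and held at H newtons, the pad presses with about 1.5 H (10 N gives 15 N); pinching adds unread moments
- bottle: bystander: amber glass bottle, 58 mm diameter, 100 mm high, standing; origin at its underside
- jar: bystander: glass jar with steel cap, 70 mm diameter, 75 mm high, standing; origin at its underside
- offcut: bystander: short upright offcut of the same column, 40 mm diameter, 70 mm high; origin at its underside
Things that resemble listed ones, but are neither listed nor needed, are in the scene too. There is more than one size of the column; the one meant has the size given above. There is more than one size of the cradle; the one meant has the size given above.

How it is judged (in metres and radians):
On the way, in this order (a step that is already met when the one before it is completed fails the run):
1. the column lies in both Vs (within 2.5 mm and 0.04 rad, plain end to the stop) and is pushed onto the stop plate with more than 2.5 N, the clamp still open (x of column in the frame of seat between -0.0025 and 0.0025 m and y of column in the frame of seat between -0.0025 and 0.0025 m and z of column in the frame of seat between -0.0025 and 0.0025 m and angle between the x axis of column and the x axis of cradle, either way round below 0.04 rad and x of tenon in the frame of seat below -0.05 m and contact force between column and stop above 2.5 N and value of joint clamp above 0.5 rad), for 0.1 s.
2. the clamp presses on the column with more than 10 N (x of column in the frame of seat between -0.0025 and 0.0025 m and y of column in the frame of seat between -0.0025 and 0.0025 m and z of column in the frame of seat between -0.0025 and 0.0025 m and angle between the x axis of column and the x axis of cradle, either way round below 0.04 rad and x of tenon in the frame of seat below -0.05 m and contact force between clamp and column above 10 N), for 0.2 s.
At the end, for the whole second after the job is handed in: The column lies still in both Vs, its middle within 2 mm of the seat point along each cradle axis and its axis within 0.04 rad of the cradle's, tenon away from the stop, with the clamp pad still pressing on it with more than 3 N, and the robot has let go of everything (x of column in the frame of seat between -0.002 and 0.002 m and y of column in the frame of seat between -0.002 and 0.002 m and z of column in the frame of seat between -0.002 and 0.002 m and angle between the x axis of column and the x axis of cradle, either way round below 0.04 rad and x of tenon in the frame of seat below -0.05 m and contact force between clamp and column above 3 N and contact force between the fingers and anything else below 0.2 N and linear speed of column below 0.01 m/s and velocity of joint clamp below 0.02 rad/s); the robot touches nothing.
It fails at once if the column is pushed onto the stop plate with more than 30 N (contact force between column and stop above 30 N).
It fails at once if the clamp presses on the column with more than 25 N (contact force between clamp and column above 25 N).
It fails at once if the column is dropped or rammed into the cradle while the clamp is still open (over 45 N) (contact force between column and cradle above 45 N and value of joint clamp above 0.5 rad).
It fails at once if the bottle, jar or offcut is moved more than 20 mm (distance of any of bottle, jar, offcut from where it was at the start of the episode above 0.02 m).
It also fails if it takes over 72 s, if anything falls off the work surface, if the arm or the gripper's body presses on something with over 40 N, if the wrist force passes 120 N, or if a joint passes its speed limit or range.

## Working session

There is one attempt and no reset: what is moved stays moved. The work goes in short steps, Python scripts to look and compute and a tool call to move; the robot and the scene stay as the last step left them, time stands still between calls to the robot, and variables do not carry over. Pictures are saved under pics/ and viewed, and the job is handed in when it is done.

Besides the shell and the picture viewer there is one more tool, called after "Request:" by a JSON object that holds its "name" and its "arguments". step_arm: Moves the arm, as the interface text tells. Its arguments: {"type":"object","properties":{"plan":{"type":"array","items":{"type":"number"}}},"required":["plan"]}

```bash
mkdir -p pics; ls
cat > h.py <<'E'
import numpy as np, cv2
from bench import r, eyes, regions_of, pinpoint
def ray(pic,uv):
    K=pic["intrinsics"];T=np.array(pic["T"]);d=np.linalg.inv(K)@np.array([uv[0],uv[1],1.]);return T[:3,3],T[:3,:3]@d
def onz(pic,uv,z):
    o,d=ray(pic,uv);return o+d*(z-o[2])/d[2]
def tri(obs):
    A=np.zeros((3,3));b=np.zeros(3)
    for p,uv in obs:
        o,d=ray(p,uv);d=d/np.linalg.norm(d);M=np.eye(3)-np.outer(d,d);A+=M;b+=M@o
    x=np.linalg.solve(A,b);return x
def proj(pic,X):
    T=np.linalg.inv(np.array(pic["T"]));c=T[:3,:3]@np.array(X)+T[:3,3];u=pic["intrinsics"]@c;return u[:2]/u[2]
def save(pic,n,s=1.5):
    cv2.imwrite(n,cv2.resize(cv2.cvtColor(pic["color"],cv2.COLOR_RGB2BGR),None,fx=s,fy=s))
E
python3 - <<'E'
from h import *
np.set_printoptions(precision=1,suppress=True)
print(r.hold_point_z); print({k:v for k,v in r.get_obs().items()})
for n in ["scene","top","wrist"]:
    p=eyes.read_camera(n);save(p,f"pics/{n}0.png")
    print(n,p["T"][:3,3])
    for t in ["column","tenon","cradle","seat","stop","clamp_hinge","clamp_grip","bottle","jar","offcut"]:
        for d in pinpoint(p,t)[:3]:
            print(" ",t,round(d["conf"],2),np.array(d["centre"]))
E
```

```text
pics
18.8
{'t': 0.0, 'joints': array([ 1.1,  0.4, -0. ,  1.6,  0. ,  1.1, -0.1]), 'qvel': array([ 0., -0., -0., -0.,  0.,  0.,  0.]), 'tau': array([ -0. , -85.1,   0.6, -42.6,  -0. ,   0. ,   0. ]), 'ee_pos': array([ 235. , -578.7,  204.8]), 'orientation': array([[ 0.9,  0.4, -0. ],
       [ 0.4, -0.9,  0. ],
       [-0. , -0. , -1. ]]), 'contact_force': array([-0.7, -0.8, -1.3]), 'ft_torque': array([-0.,  0., -0.]), 'opening': 94.04221444113779}
scene [1128.   303.6 1003.4]
  column 0.87 [301.9 232.4]
  column 0.87 [305.6 279.1]
  column 0.83 [301.7 195.2]
  tenon 0.91 [335.4 237.8]
  tenon 0.77 [298.6 302. ]
  tenon 0.68 [323.  187.2]
  cradle 0.82 [196.2 198.7]
  cradle 0.66 [211.6 150.3]
  cradle 0.41 [303.6 231.3]
  seat 0.78 [191.5 186.3]
  seat 0.67 [209.2 136.8]
  stop 0.53 [166.6 188.1]
  stop 0.42 [194.9 133.9]
  clamp_hinge 0.75 [152.4 175.9]
  clamp_hinge 0.7 [184.6 124.5]
  clamp_hinge 0.28 [167.6 186.9]
  clamp_grip 0.84 [147.3 128.1]
  clamp_grip 0.77 [226.2 126.1]
  bottle 0.65 [194.3 194.8]
  bottle 0.59 [207.3 266.6]
  jar 0.76 [372.1 256.8]
  offcut 0.82 [265.4 193.5]
top [368.3  87.1 950.4]
  column 0.71 [224.6 240.9]
  column 0.56 [208.7 182.2]
  column 0.55 [192.  137.4]
  tenon 0.98 [199.9 257.8]
  tenon 0.59 [194.5 111.3]
  tenon 0.56 [168.7 179.6]
  cradle 0.76 [365.  279.9]
  cradle 0.68 [343.7 196.2]
  seat 0.92 [367.5 281.4]
  seat 0.65 [348.1 190.8]
  seat 0.61 [207.5 184.5]
  stop 0.65 [388.9 283.2]
  stop 0.63 [382.2 181.7]
  clamp_hinge 0.88 [407.3 285.7]
  clamp_hinge 0.72 [395.9 174.6]
  clamp_grip 0.89 [431.1 184. ]
  clamp_grip 0.74 [354.4 296.7]
  clamp_grip 0.29 [295. 123.]
  bottle 0.87 [295.  125.5]
  offcut 0.74 [270.9 237.8]
wrist [ 307.  -548.8  384.9]
```

View pics/scene0.png

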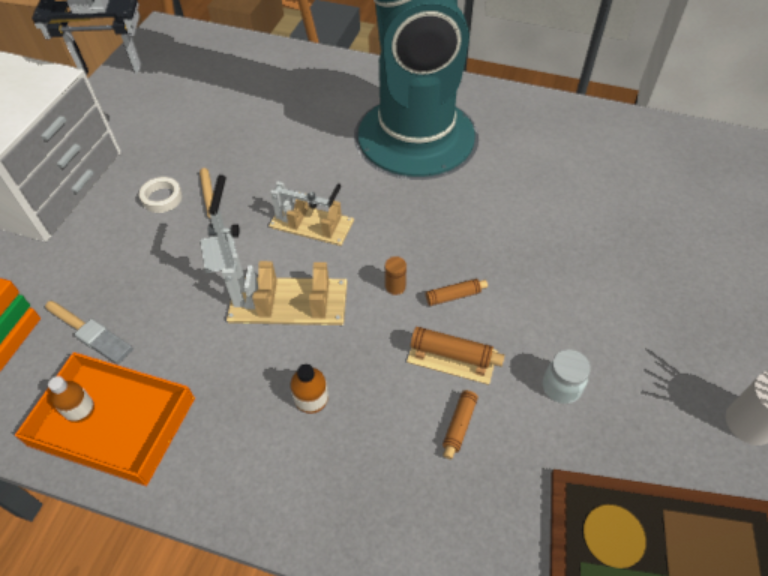

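View pics/top0.png

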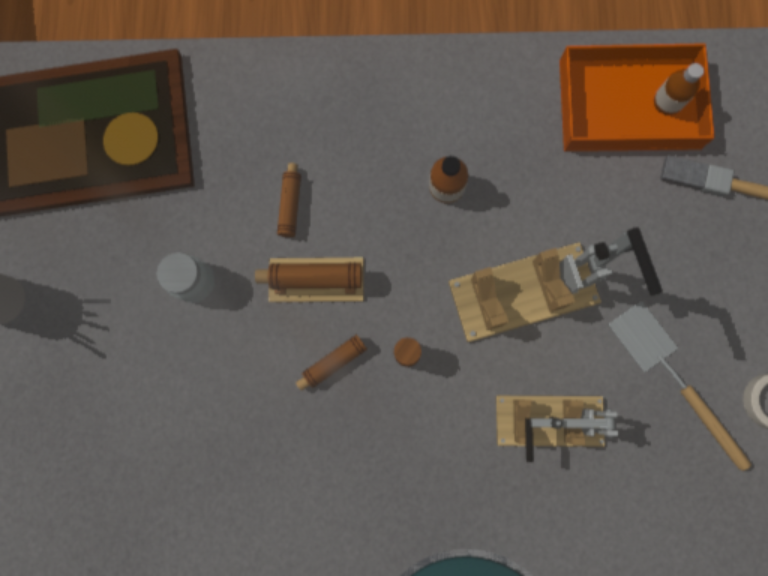

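The scene shows the large column on its cork rest at top px (210,185), with its tenon to the left. The large cradle is at (350,194), stop and clamp to the right and arm upright. The small cradle and the two small columns are decoys.

Run:
```python
from h import *
np.set_printoptions(precision=1,suppress=True)
s=eyes.read_camera("scene");t=eyes.read_camera("top")
pts=dict(column=([301.9,232.4],[208.7,182.2],34),tenon=([335.4,237.8],[168.7,179.6],34),seat=([191.5,186.3],[348.1,190.8],70),stop=([166.6,188.1],[382.2,181.7],70),hinge=([152.4,175.9],[395.9,174.6],105),grip=([147.3,128.1],[431.1,184.],255),cradle=([196.2,198.7],[343.7,196.2],0))
for k,(a,b,z) in pts.items():
    print(k,tri([(s,a),(t,b)]),onz(s,a,z),onz(t,b,z))
for n,a,b in [("bottle",[207.3,266.6],[295,125.5]),("offcut",[265.4,193.5],[270.9,237.8])]: print(n,onz(s,a,0),onz(t,b,0))
print("jar",onz(s,[372.1,256.8],0))
for n,p in (("s",s),("t",t)):
    for q in ["column","cradle"]:
        for d in regions_of(p,q):
            m=d["mask"];
            ys,xs=np.nonzero(m);c,sz,an=cv2.minAreaRect(np.stack([xs,ys],1).astype(np.float32))
            print(n,q,round(d["conf"],2),d["rect"],c,sz,an)
```

```text
column [551.7 229.4  32.3] [552.6 229.9  34. ] [551.5 228.7  34. ]
tenon [554.1 316.8  53.9] [542.  317.1  34. ] [558.2 321.9  34. ]
seat [524.4 -85.8  70.8] [524.2 -89.5  70. ] [523.6 -82.8  70. ]
stop [ 544.6 -157.8   60.9] [ 550.2 -151.1   70. ] [ 543.4 -157.4   70. ]
hinge [ 551.1 -178.7  112.5] [ 546.4 -187.2  105. ] [ 551.5 -176.9  105. ]
grip [ 504.  -192.1  242.6] [ 514.4 -182.2  255. ] [ 502.1 -188.9  255. ]
cradle [521.6 -84.3   9.9] [515.7 -88.7   0. ] [523.1 -85.6   0. ]
bottle [704.   21.1   0. ] [697.6  26.2   0. ]
offcut [438.4  94.3   0. ] [425.7  85.9   0. ]
jar [548.5 421.    0. ]
s column 0.77 [285.3, 185.4, 324.8, 207.4] (303.0882568359375, 194.3529510498047) (10.914102554321289, 39.775840759277344) 75.96376037597656
s column 0.65 [274.1, 218.4, 337.6, 244.2] (304.5270080566406, 232.27389526367188) (62.869686126708984, 15.459757804870605) 14.931418418884277
s cradle 0.89 [179.9, 121.9, 237.4, 164.8] (207.31216430664062, 142.56906127929688) (53.97792434692383, 38.94609451293945) 3.012787342071533
s cradle 0.7 [141.9, 116.6, 232.0, 216.4] (171.87294006347656, 184.13
[... 165 characters left out ...]
60913086, 19.589996337890625) 75.17352294921875
t column 0.78 [184.8, 109.0, 202.7, 159.4] (193.26547241210938, 132.69699096679688) (13.990682601928711, 49.508819580078125) 4.969740390777588
t column 0.76 [198.3, 226.3, 246.5, 256.7] (219.797607421875, 241.93765258789062) (13.892367362976074, 51.864837646484375) 55.784297943115234
t column 0.69 [168.1, 173.9, 243.1, 191.1] (205.5, 183.5) (17.0, 69.0) 90.0
t cradle 0.94 [301.8, 151.9, 444.6, 222.3] (369.7143249511719, 188.96182250976562) (46.82158660888672, 136.50869750976562) 75.49983215332031
t cradle 0.81 [331.1, 263.2, 411.1, 309.1] (371.0, 285.0) (80.0, 44.0) 0.0
t cradle 0.25 [167.7, 176.3, 242.5, 191.0] (204.5, 183.0) (18.0, 71.0) 90.0
```

Run:
```python
from h import *
np.set_printoptions(precision=3,suppress=True)
o=r.get_obs();w=eyes.read_camera("wrist")
R=o["orientation"];print(R,o["ee_pos"])
print(R.T@w["T"][:3,:3], R.T@(w["T"][:3,3]-o["ee_pos"]), w["intrinsics"])
```

```text
[[ 0.926  0.376 -0.   ]
 [ 0.376 -0.926  0.   ]
 [-0.    -0.    -1.   ]] [ 235.221 -579.011  205.411]
[[ 0.    -0.964 -0.266]
 [ 1.     0.    -0.   ]
 [ 0.    -0.266  0.964]] [  77.841   -1.007 -179.508] [[325.231   0.    251.664]
 [  0.    325.231 195.937]
 [  0.      0.      1.   ]]
```

Request:
{"name": "step_arm", "arguments": {"plan": [0,0,0,0,0,6,9.4,0,0,8,0,0,12,9.4,0,0,18,4,5,14,9.4,0,0,28,9,11,14,9.4,0,0,38,13,17,14,9.4,0,0,48,17,23,14,9.4,0,0,58,21,29,14,9.4,0,0,68,24,35,14,9.4,0,0,78,27,41,14,9.4,0,0,82,29,47,14,9.4,0,0,82,29,49,14,9.4,0,0,82,29,49,14,9.4,0,0,82,29,49,14,9.4]}}

```text
t: 3.62
ee_pos: [525.2, -88.9, 345.4]
orientation: [[-0.245, 0.97, -0.0], [0.97, 0.245, -0.0], [-0.0, -0.0, -1.0]]
contact_force: [0.1, -0.9, -0.3]
opening: 93.7
```

Run:
```python
from h import *
np.set_printoptions(precision=1,suppress=True)
p=eyes.read_camera("wrist");save(p,"pics/w1.png")
np.savez("w1.npz",T=p["T"],K=p["intrinsics"],c=p["color"])
for t in ["cradle","seat","stop","clamp_hinge","clamp_grip"]:
    for d in pinpoint(p,t)[:3]:
        z=dict(cradle=0,seat=70,stop=70,clamp_hinge=105,clamp_grip=255)[t]
        print(" ",t,round(d["conf"],2),np.array(d["centre"]),onz(p,d["centre"],z))
```

```text
cradle 0.81 [132.9 141.2] [ 335.3 -111.6    0. ]
  cradle 0.6 [251.7 153. ] [524.2 -83.3   0. ]
  seat 0.69 [115.3 148.2] [ 335.8 -114.    70. ]
  stop 0.96 [251.1 207. ] [ 540.4 -150.8   70. ]
  stop 0.52 [111.6 183.2] [ 337.5 -165.2   70. ]
  stop 0.18 [380.3 117. ] [679.4  16.5  70. ]
  clamp_hinge 0.83 [252.3 236.3] [ 549.8 -181.   105. ]
  clamp_hinge 0.69 [101.4 199.5] [ 340.2 -179.3  105. ]
  clamp_grip 0.85 [ 89.1 120.3] [381.5 -55.6 255. ]
  clamp_grip 0.63 [206. 296.] [ 506.9 -190.   255. ]
```

View pics/w1.png

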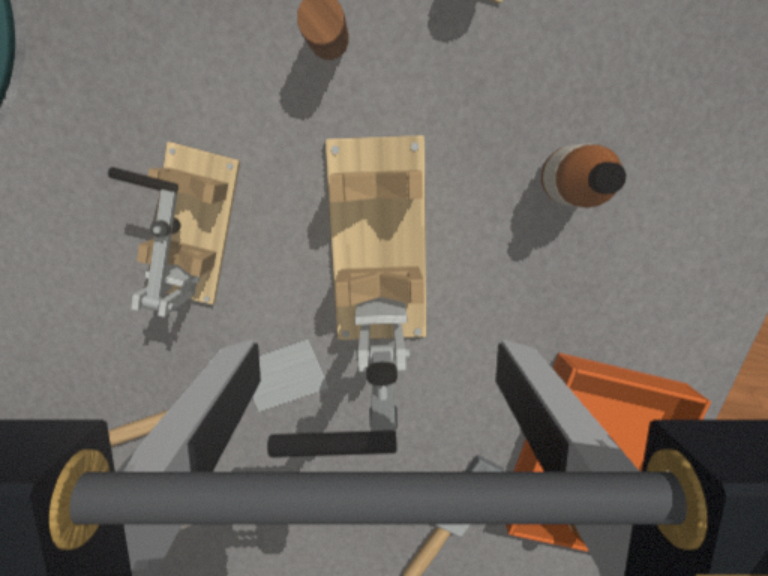

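Run:
```python
import numpy as np,cv2
c=np.load("w1.npz")["c"][80:240,205:300]
cv2.imwrite("pics/w1z.png",cv2.resize(cv2.cvtColor(c,cv2.COLOR_RGB2BGR),None,fx=4,fy=4,interpolation=cv2.INTER_CUBIC)[:600])
```

```text
(no output)
```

View pics/w1z.png

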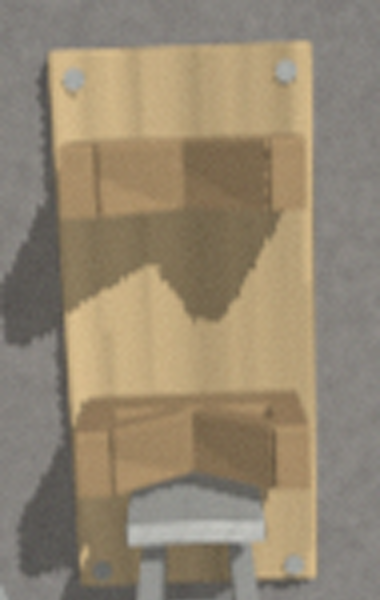

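```bash
cat > fit.py <<'E'
from h import *
from scipy.optimize import least_squares
np.set_printoptions(precision=2,suppress=True)
d=np.load("w1.npz");p=dict(T=d["T"],intrinsics=d["K"])
q=lambda u,v:(205+u/4-.375,80+v/4-.375)
P={k:onz(p,q(*uv),z)[:2] for k,(uv,z) in dict(TL=((50,50),12),TR=((310,42),12),BR=((316,576),12),BL=((82,584),12),
 v1a=((183,142),41.7),v1b=((183,212),41.7),v2a=((193,412),41.7),v2b=((193,470),41.7),sL=((130,521),82),sR=((264,518),82),
 u1L=((60,216),70),u1R=((304,208),70),u2L=((77,492),70),u2R=((307,490),70)).items()}
for k in P: print(k,P[k])
n=np.linalg.norm
print("width",n(P['TL']-P['TR']),n(P['BL']-P['BR']),"len",n(P['TL']-P['BL']),n(P['TR']-P['BR']),"stop w",n(P['sL']-P['sR']),"up",n(P['u1L']-P['u1R']),n(P['u2L']-P['u2R']))
a=lambda v:np.degrees(np.arctan2(v[1],v[0]))
print("yaws",a(P['BL']-P['TL']),a(P['BR']-P['TR']),a(P['v2a']-P['v1a']),a(P['sR']-P['sL'])-90,a(P['TR']-P['TL'])-90,a(P['BR']-P['BL'])-90)
# fit: x0,y0,yaw,  base offset b
def res(t):
    x0,y0,yw,b=t;c,s=np.cos(yw),np.sin(yw);L=lambda k:np.array([[c,s],[-s,c]])@(P[k]-[x0,y0])
    o=[]
    for k,x,y in(('TL',b-107.5,-50),('TR',b-107.5,50),('BR',b+107.5,50),('BL',b+107.5,-50),('sL',70,-25),('sR',70,25)): o+=list(L(k)-[x,y])
    for k in('v1a','v1b','v2a','v2b'): o.append(L(k)[1])
    for k in('u1','u2'): o.append((L(k+'L')[1]+L(k+'R')[1])/2)
    return o
s=least_squares(res,[524,-84,np.radians(-75),0],loss='soft_l1')
print(s.x,np.degrees(s.x[2]),np.array(res(s.x)))
E
python3 fit.py
```

```text
TL [450.94  -5.59]
TR [544.92  21.12]
BR [ 604.68 -183.37]
BL [ 510.46 -210.87]
v1a [507.53 -25.13]
v1b [513.6  -49.23]
v2a [ 535.6  -121.04]
v2b [ 541.25 -143.28]
sL [ 521.17 -156.25]
sR [ 567.3  -143.43]
u1L [472.42 -58.79]
u1R [553.19 -35.57]
u2L [ 500.23 -154.09]
u2R [ 581.37 -132.78]
width 97.70139423609193 98.14517540543218 len 213.7280846672681 213.03519454193594 stop w 47.885855507603125 up 84.04392302147699 83.8894360769896
yaws -73.82934168262065 -73.70965902527713 -73.68737268645741 -74.46348896529402 -74.13327512249532 -73.72712847714776
[523.93 -82.85  -1.29  12.39] -73.75181183585157 [ 0.52  1.54  1.17 -0.76 -0.79 -0.6  -0.75  1.25 -0.3   1.81  0.3  -0.31
  0.4  -0.51  0.52 -0.29 -0.7  -0.76]
```

Request:
{"name": "step_arm", "arguments": {"plan": [0,0,-5,0.5,6,0,9.4,0,0,-10,1,12,0,7,0,0,-14,1.5,18,-3,7,0,0,-14,2,24,-6,7,0,0,-14,2.6,29,-9,7,0,0,-14,2.6,31.5,-10,7,0,0,-14,2.6,31.5,-10,7,0,0,-14,2.6,31.5,-10,7]}}

```text
t: 4.92
ee_pos: [551.4, 223.6, 245.6]
orientation: [[0.001, 1.0, 0.0], [1.0, -0.001, -0.001], [-0.001, 0.0, -1.0]]
contact_force: [0.2, -0.1, 0.4]
opening: 69.9
```

Run:
```python
from h import *
np.set_printoptions(precision=2,suppress=True)
p=eyes.read_camera("wrist");save(p,"pics/w2.png")
np.savez("w2.npz",T=p["T"],K=p["intrinsics"],c=p["color"])
print(r.get_obs()["ee_pos"],r.get_obs()["orientation"])
for t in ["column","tenon"]:
    for d in pinpoint(p,t)[:3]:
        print(" ",t,round(d["conf"],2),np.array(d["centre"]),onz(p,d["centre"],34))
for d in regions_of(p,"column"):
    print(d["conf"],d["rect"])
```

```text
[551.53 223.39 245.83] [[ 0.  1.  0.]
 [ 1. -0. -0.]
 [-0.  0. -1.]]
  column 0.82 [250.8 165.6] [550.45 232.48  34.  ]
  column 0.8 [348.9 129.5] [666.35 275.49  34.  ]
  column 0.59 [153.8 188.4] [430.17 204.    34.  ]
  tenon 0.92 [402.9 131.8] [730.45 272.75  34.  ]
  tenon 0.78 [117.2 146.2] [390.58 256.11  34.  ]
  tenon 0.74 [250.2  92.4] [549.9  317.37  34.  ]
0.77 [233.5, 87.0, 269.0, 227.7]
0.75 [113.8, 141.7, 182.9, 228.6]
0.68 [305.4, 114.8, 405.8, 140.4]
```

View pics/w2.png

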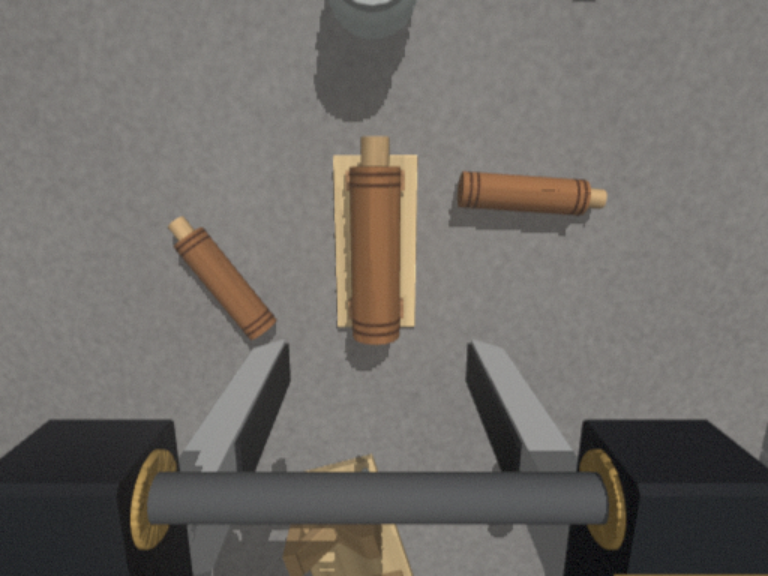

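Run:
```python
from h import *
np.set_printoptions(precision=2,suppress=True)
d=np.load("w2.npz");p=dict(T=d["T"],intrinsics=d["K"])
c=d["c"][80:235,220:285]
cv2.imwrite("pics/w2z.png",cv2.resize(cv2.cvtColor(c,cv2.COLOR_RGB2BGR),None,fx=4,fy=4,interpolation=cv2.INTER_CUBIC)[:600])
for uv,z in (((375,343),54),((375,166),54),((375,137),45),((351,250),34),((400,250),34),((351,190),34),((400,190),34),((352,325),34),((400,325),34)): print(uv,z,onz(p,(uv[0]/1.5-.2,uv[1]/1.5-.2),z))
```

```text
(375, 343) 54 [549.16 158.65  54.  ]
(375, 166) 54 [549.5  297.58  54.  ]
(375, 137) 45 [549.5  318.29  45.  ]
(351, 250) 34 [529.76 231.43  34.  ]
(400, 250) 34 [569.51 231.39  34.  ]
(351, 190) 34 [530.5  279.12  34.  ]
(400, 190) 34 [568.98 279.08  34.  ]
(352, 325) 34 [529.6  167.18  34.  ]
(400, 325) 34 [570.23 167.14  34.  ]
```

View pics/w2z.png

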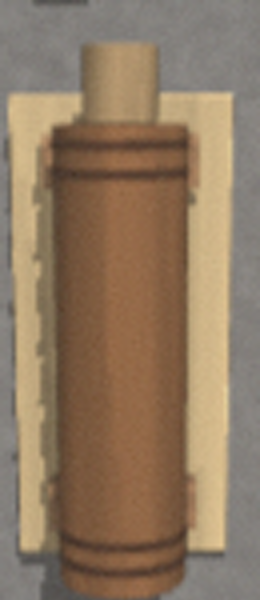

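Request:
{"name": "step_arm", "arguments": {"plan": [0,0,0,-0.17,0.46,-5,7,0,0,0,-0.17,0.46,-10,7,0,0,0,-0.17,0.46,-15,7,0,0,0,-0.17,0.46,-19,7,0,0,0,-0.17,0.46,-21.5,7,0,0,0,-0.17,0.46,-23,7,0,0,0,-0.17,0.46,-23,7,0,0,0,-0.17,0.46,-23,7]}}

```text
t: 6.12
ee_pos: [550.4, 228.4, 17.0]
orientation: [[0.002, 1.0, 0.002], [1.0, -0.002, 0.0], [0.0, 0.002, -1.0]]
contact_force: [0.0, 0.1, 0.5]
opening: 69.8
```

Run:
```python
from h import *
p=eyes.read_camera("wrist");save(p,"pics/w3.png")
```

```text
(no output)
```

View pics/w3.png

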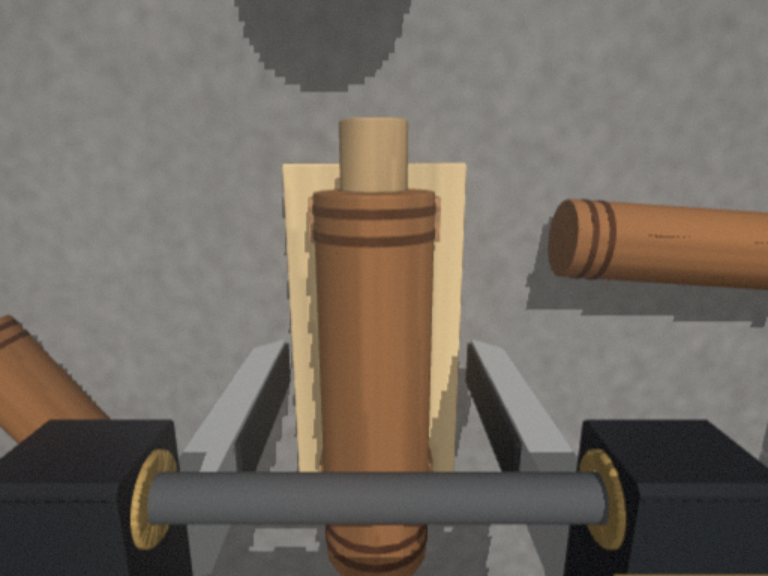

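Request:
{"name": "step_arm", "arguments": {"plan": [0,0,0,0,0,-0.1,5,0,0,0,0,0,-0.1,3,0,0,0,0,0,-0.1,3,0,0,0,0,0,-0.1,3,0,0,0,0,0,-0.1,3]}}

```text
t: 6.8
ee_pos: [549.9, 228.5, 16.1]
orientation: [[0.002, 1.0, 0.001], [1.0, -0.002, -0.0], [-0.0, 0.001, -1.0]]
contact_force: [-5.3, -0.6, 5.1]
opening: 39.1
```

Run:
```python
from h import *
o=r.get_obs();print(o["ee_pos"],o["opening"],o["contact_force"],o["ft_torque"])
p=eyes.read_camera("wrist");save(p,"pics/w4.png")
d=p["color"]
```

```text
[549.85118078 228.45903009  16.06157245] 39.112355870875774 [-5.29025312 -0.55949807  5.14247572] [-0.25958923  1.20830322 -0.00791241]
```

View pics/w4.png

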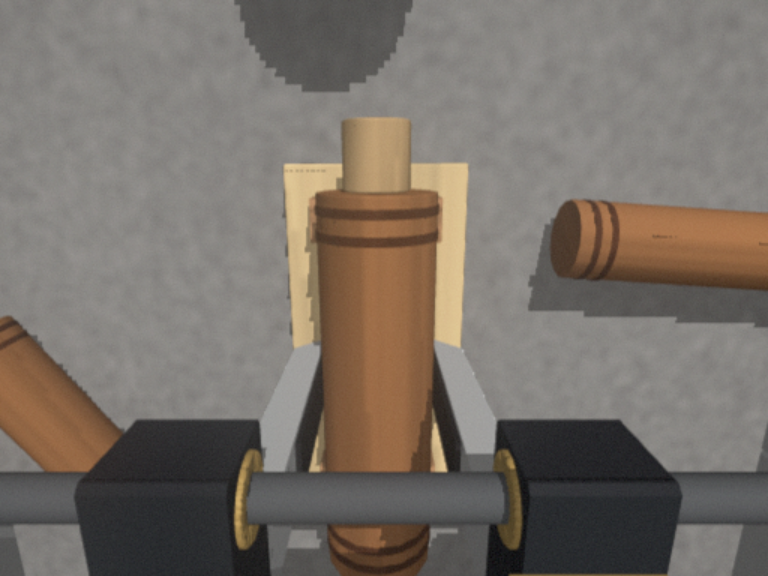

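Request:
{"name": "step_arm", "arguments": {"plan": [0,0,0,0,0,1.5,3,0,0,0,0,0,4,3,0,0,0,0,0,8,3,0,0,0,0,0,12,3,0,0,4,-0.4,-4,14,3,0,0,8,-0.9,-9,14.4,3,0,0,12,-1.4,-14,14.4,3,0,0,16.4,-1.9,-19,14.4,3,0,0,16.4,-2.3,-24,14.4,3,0,0,16.4,-2.6,-28,14.4,3,0,0,16.4,-2.8,-30,14.4,3,0,0,16.4,-2.8,-30.4,14.4,3,0,0,16.4,-2.8,-30.4,14.4,3,0,0,16.4,-2.8,-30.4,14.4,3]}}

```text
t: 8.6
ee_pos: [522.0, -74.3, 160.3]
orientation: [[-0.282, 0.959, 0.002], [0.959, 0.282, 0.0], [-0.0, 0.002, -1.0]]
contact_force: [0.6, 0.1, -3.4]
opening: 39.7
```

Run:
```python
from h import *
o=r.get_obs();print(o["ee_pos"],o["opening"],o["contact_force"],o["ft_torque"],o["orientation"])
p=eyes.read_camera("wrist");save(p,"pics/w5.png")
p=eyes.read_camera("scene");save(p,"pics/s5.png")
```

```text
[521.99796149 -74.32782752 160.2692605 ] 39.665927055937765 [ 0.63393985  0.06839763 -3.43457211] [-0.02073147 -0.08019976  0.06818131] [[-2.82288317e-01  9.59328235e-01  1.62592561e-03]
 [ 9.59329604e-01  2.82288133e-01  3.46109011e-04]
 [-1.26947358e-04  1.65750110e-03 -9.99998618e-01]]
```

View pics/w5.png

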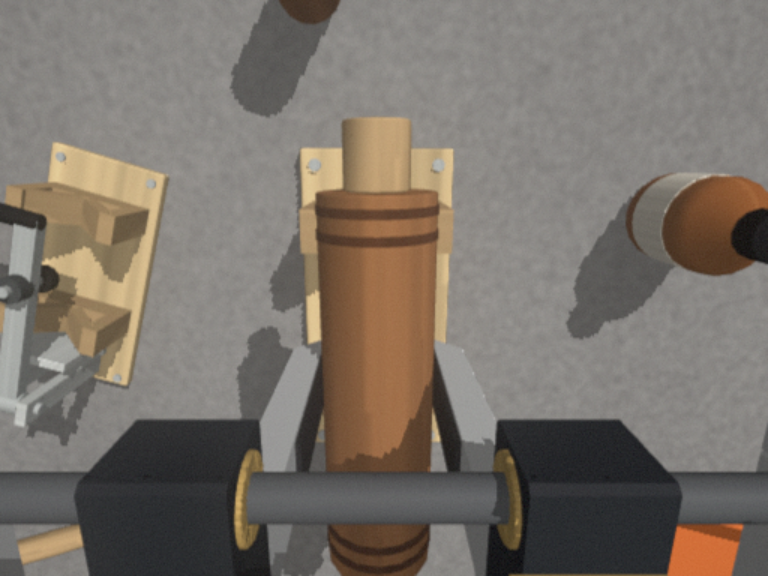

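View pics/s5.png

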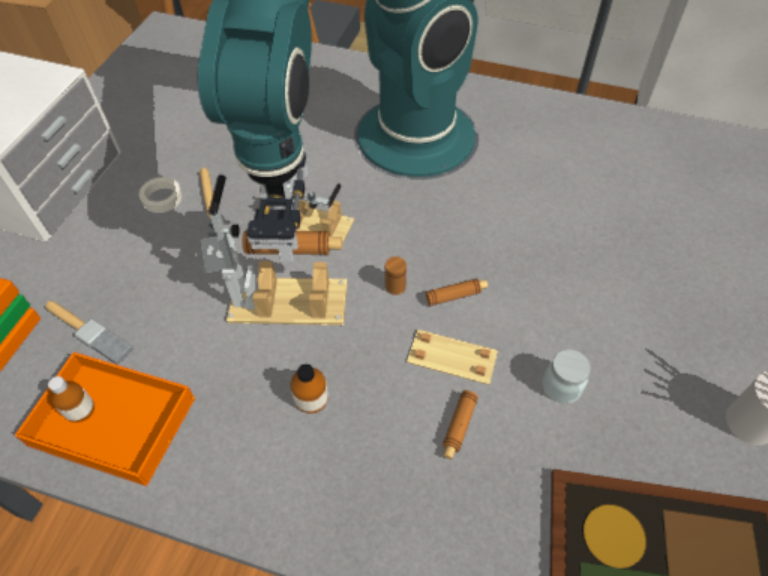

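Request:
{"name": "step_arm", "arguments": {"plan": [0,0,0,-0.05,-0.02,-3,3,0,0,0,-0.05,-0.02,-6,3,0,0,0,-0.05,-0.02,-8,3,0,0,0,-0.05,-0.02,-9.3,3,0,0,0,-0.05,-0.02,-9.9,3,0,0,0,-0.05,-0.02,-10.3,3,0,0,0,-0.05,-0.02,-10.3,3]}}

```text
t: 9.57
ee_pos: [521.6, -74.8, 57.4]
orientation: [[-0.282, 0.959, 0.002], [0.959, 0.282, 0.0], [-0.0, 0.002, -1.0]]
contact_force: [-0.7, -0.4, -2.0]
opening: 39.3
```

Run:
```python
from h import *
o=r.get_obs();print(o["ee_pos"],o["opening"],o["contact_force"],o["ft_torque"])
p=eyes.read_camera("wrist");save(p,"pics/w6.png")
```

```text
[521.63267249 -74.81356046  57.39228181] 39.33699254051638 [-0.72524843 -0.41320432 -2.01202726] [ 0.01555415 -0.12399226 -0.03990683]
```

View pics/w6.png

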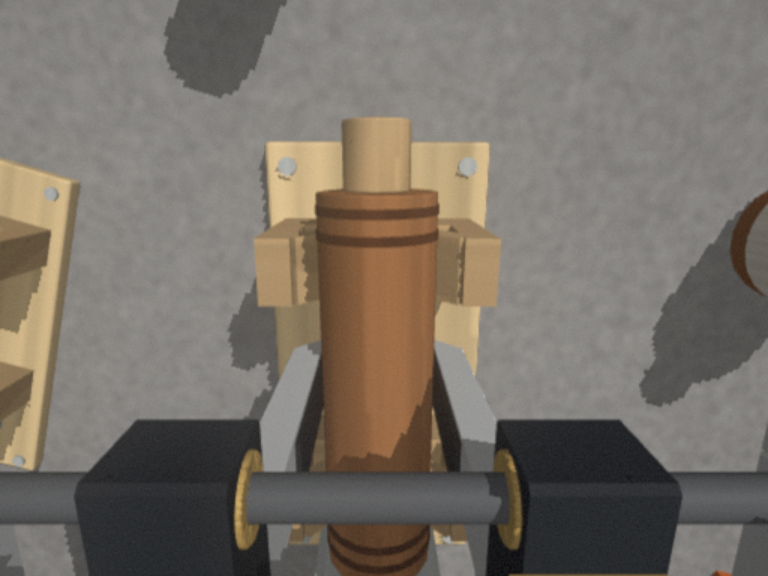

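Centred: the column is at px 377 and the upright at 257–498 (mid 377.5). Now I'll lower it slowly.

Request:
{"name": "step_arm", "arguments": {"plan": [0,0,0,0,0,-0.1,3,0,0,0,0,0,-0.2,3,0,0,0,0,0,-0.3,3,0,0,0,0,0,-0.4,3,0,0,0,0,0,-0.4,3]}}

```text
t: 10.25
ee_pos: [521.6, -74.8, 53.4]
orientation: [[-0.282, 0.959, 0.002], [0.959, 0.282, 0.0], [-0.0, 0.002, -1.0]]
contact_force: [-0.8, 0.2, -2.5]
opening: 39.2
```

Request:
{"name": "step_arm", "arguments": {"plan": [0,0,0,0,0,-0.05,3,0,0,0,0,0,-0.1,3,0,0,0,0,0,-0.15,3,0,0,0,0,0,-0.15,3]}}

```text
t: 10.75
ee_pos: [521.7, -74.8, 52.6]
orientation: [[-0.282, 0.959, 0.002], [0.959, 0.282, -0.0], [-0.001, 0.002, -1.0]]
contact_force: [-5.8, 1.1, 13.0]
opening: 39.2
```

Request:
{"name": "step_arm", "arguments": {"plan": [0,0,0,-0.05,-0.01,0,3,0,0,0,-0.05,-0.01,0.0,3,0,0,0,-0.05,-0.01,0.0,3]}}

```text
t: 11.12
ee_pos: [521.4, -74.9, 52.6]
orientation: [[-0.282, 0.959, 0.002], [0.959, 0.282, -0.0], [-0.001, 0.002, -1.0]]
contact_force: [0.6, 0.6, 1.6]
opening: 39.3
```

Run:
```python
from h import *
o=r.get_obs();print(o["ee_pos"],o["opening"],o["contact_force"],o["ft_torque"])
```

```text
[521.37883168 -74.91691088  52.61732445] 39.33516535467803 [0.57681306 0.62952487 1.61489801] [ 0.03020046 -0.09535909 -0.12995448]
```

Request:
{"name": "step_arm", "arguments": {"plan": [0,0,0,0.03,-0.1,0,3,0,0,0,0.06,-0.2,0,3,0,0,0,0.08,-0.3,0,3,0,0,0,0.11,-0.4,0,3,0,0,0,0.14,-0.5,0,3,0,0,0,0.14,-0.5,0,3]}}

```text
t: 11.88
ee_pos: [522.8, -80.1, 52.6]
orientation: [[-0.282, 0.959, 0.002], [0.959, 0.282, -0.0], [-0.001, 0.002, -1.0]]
contact_force: [0.3, 1.0, -0.6]
opening: 39.5
```

Request:
{"name": "step_arm", "arguments": {"plan": [0,0,0,0.015,-0.05,0,3,0,0,0,0.03,-0.1,0,3,0,0,0,0.045,-0.15,0,3,0,0,0,0.045,-0.15,0,3]}}

```text
t: 12.38
ee_pos: [523.3, -81.7, 52.6]
orientation: [[-0.282, 0.959, 0.002], [0.959, 0.282, -0.0], [-0.001, 0.002, -1.0]]
contact_force: [-0.2, 0.8, 0.2]
opening: 39.4
```

Request:
{"name": "step_arm", "arguments": {"plan": [0,0,0,0.015,-0.05,0,3,0,0,0,0.03,-0.1,0,3,0,0,0,0.03,-0.1,0,3]}}

```text
t: 12.75
ee_pos: [523.6, -82.5, 52.6]
orientation: [[-0.282, 0.959, 0.002], [0.959, 0.282, -0.0], [-0.001, 0.002, -1.0]]
contact_force: [-1.9, 2.2, 1.3]
opening: 39.3
```

Request:
{"name": "step_arm", "arguments": {"plan": [0,0,0,0.015,-0.05,0,3,0,0,0,0.015,-0.05,0,3]}}

```text
t: 13.0
ee_pos: [523.5, -82.6, 52.6]
orientation: [[-0.282, 0.959, 0.002], [0.959, 0.282, 0.0], [-0.0, 0.002, -1.0]]
contact_force: [-1.7, 5.2, 2.5]
opening: 38.9
```

Request:
{"name": "step_arm", "arguments": {"plan": [0,0,0,0.015,-0.055,0,3,0,0,0,0.015,-0.055,0,3,0,0,0,0.015,-0.055,0,3]}}

```text
t: 13.38
ee_pos: [523.5, -82.6, 52.6]
orientation: [[-0.283, 0.959, 0.002], [0.959, 0.283, 0.001], [0.0, 0.002, -1.0]]
contact_force: [-2.7, 5.5, 2.9]
opening: 39.2
```

Run:
```python
from h import *
o=r.get_obs();print(o["ee_pos"],o["opening"],o["contact_force"],o["ft_torque"])
p=eyes.read_camera("wrist");save(p,"pics/w7.png")
p=eyes.read_camera("scene");save(p,"pics/s7.png")
p=eyes.read_camera("top");save(p,"pics/t7.png")
```

```text
[523.54930464 -82.56694814  52.56278927] 39.187579533448506 [-2.71668749  5.49165251  2.94708877] [ 1.35129665  0.35375523 -0.1754767 ]
```

View pics/w7.png

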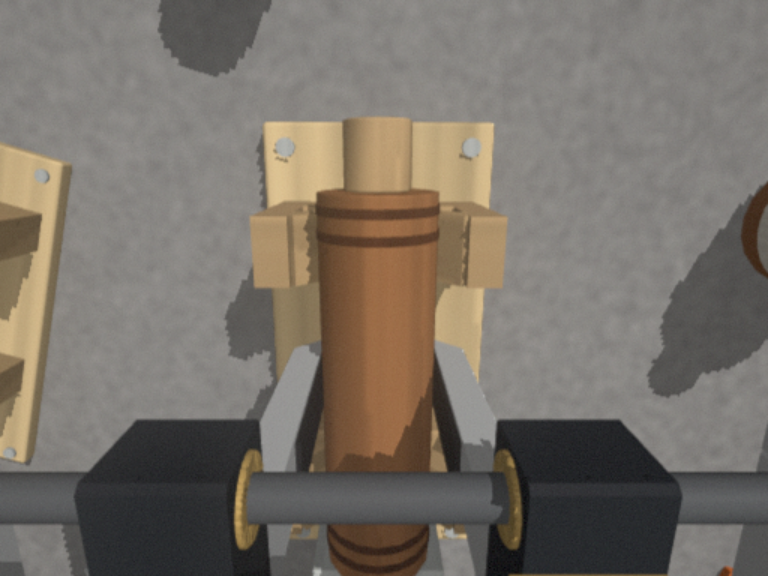

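View pics/s7.png

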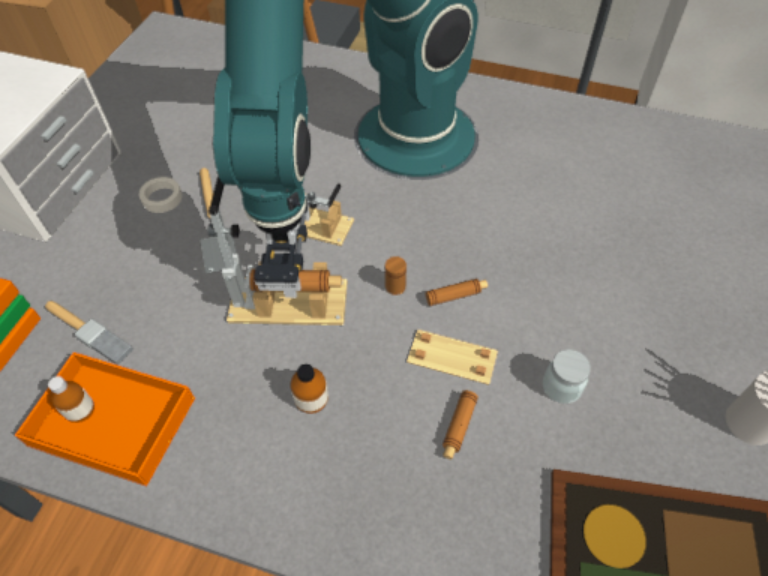

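Request:
{"name": "step_arm", "arguments": {"plan": [0,0,0,0.02,-0.08,0,3,0,0,0,0.02,-0.08,0,3,0,0,0,0.02,-0.08,0,3]}}

```text
t: 13.9
ee_pos: [523.5, -82.6, 52.5]
orientation: [[-0.283, 0.959, 0.001], [0.959, 0.283, 0.002], [0.001, 0.002, -1.0]]
contact_force: [-2.2, 7.4, 2.5]
opening: 39.4
```

Request:
{"name": "step_arm", "arguments": {"plan": [0,0,0,0,0,0,4.4,0,0,0,0,0,0,5.5,0,0,0,0,0,0,7,0,0,0,0,0,0.5,7,0,0,0,0,0,3,7,0,0,0,0,0,8,7,0,0,0,0,0,14,7,0,0,0,0,0,20,4,0,0,0,0,0,26,0,0,0,0,0,0,29,0,0,0,0,0,0,29,0,0,0,0,0,0,29,0]}}

```text
t: 15.4
ee_pos: [523.2, -82.6, 341.9]
orientation: [[-0.283, 0.959, 0.0], [0.959, 0.283, 0.002], [0.001, 0.001, -1.0]]
contact_force: [-0.4, -0.4, -0.8]
opening: 23.7
```

Run:
```python
from h import *
np.set_printoptions(precision=2,suppress=True)
o=r.get_obs();print(o["ee_pos"],o["opening"],o["contact_force"],o["ft_torque"])
p=eyes.read_camera("wrist");save(p,"pics/w8.png")
np.savez("w8.npz",T=p["T"],K=p["intrinsics"],c=p["color"])
S=np.array([523.6,-82.8]);y=np.radians(-73.75);ex=np.array([np.cos(y),np.sin(y)]);ey=np.array([-ex[1],ex[0]])
for t,z in [("column",70),("tenon",70),("clamp_grip",255),("clamp_hinge",105)]:
    for d in pinpoint(p,t)[:2]:
        X=onz(p,d["centre"],z);print(t,round(d["conf"],2),np.array(d["centre"]),X,(X[:2]-S)@ex,(X[:2]-S)@ey)
```

```text
[523.17 -82.58 341.95] 23.678881361883192 [-0.43 -0.36 -0.81] [-0.01 -0.04 -0.01]
column 0.57 [249.9 164.2] [521.29 -82.59  70.  ] -0.8466656799260754 -2.1569485026889526
tenon 0.94 [251.8  95.6] [497.77   6.35  70.  ] -92.814552934002 0.14815663061988937
clamp_grip 0.79 [ 87.7 113.1] [378.01 -49.   255.  ] -73.18626480793414 -130.31275920717837
clamp_grip 0.67 [252.8 160.7] [514.56 -48.35 255.  ] -35.60539742612619 0.9584212607627405
clamp_hinge 0.82 [251.4 239.8] [ 551.43 -177.2   105.  ] 98.41441433220956 0.2978729216974985
clamp_hinge 0.82 [ 97.2 202.9] [ 338.91 -184.61  105.  ] 46.06240128097051 -205.8007682926404
```

View pics/w8.png

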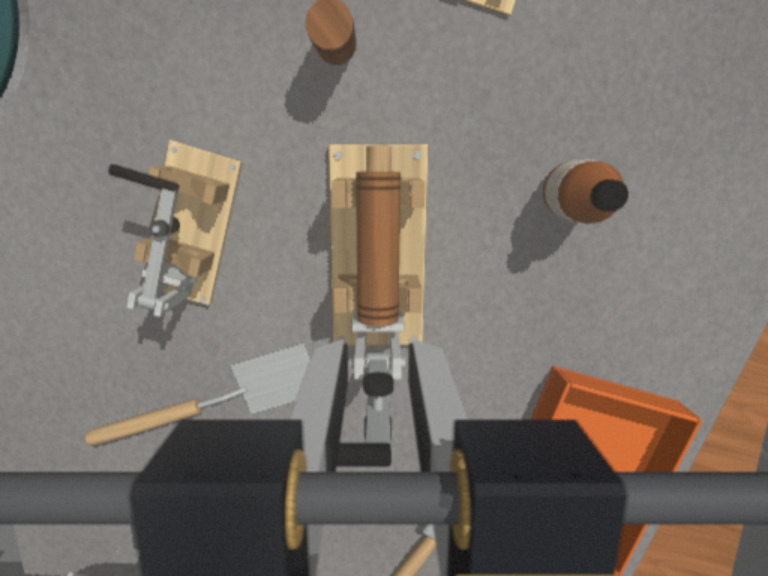

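Request:
{"name": "step_arm", "arguments": {"plan": [0,0,0,-0.3,-5,0,0,0,0,0,-0.6,-10,0,0,0,0,0,-0.8,-14,0,0,0,0,0,-0.84,-14.9,-2,0,0,0,0,-0.84,-14.9,-6,0,0,0,0,-0.84,-14.9,-9.9,0,0,0,0,-0.84,-14.9,-9.9,0,0,0,0,-0.84,-14.9,-9.9,0]}}

```text
t: 16.65
ee_pos: [515.6, -231.6, 244.4]
orientation: [[-0.283, 0.959, 0.001], [0.959, 0.283, 0.002], [0.001, 0.002, -1.0]]
contact_force: [-0.5, -0.4, 0.7]
opening: 0.7
```

Run:
```python
from h import *
np.set_printoptions(precision=2,suppress=True)
o=r.get_obs();P=o["ee_pos"];print(P,o["opening"],o["contact_force"])
y=np.radians(-73.75);ex=np.array([np.cos(y),np.sin(y),0]);ey=np.array([-ex[1],ex[0],0]);ez=np.array([0,0,1.])
H=np.array([551.6,-178.8,105])
for q in np.r_[1.57,np.arange(1.5,0.45,-.1)]:
    X=H+ex*(-150*np.cos(q)+15)+ey*-50+ez*(150*np.sin(q)-12)
    print(round(q,2),(X-P)/10,X)
p=eyes.read_camera("wrist");save(p,"pics/w9.png")
p=eyes.read_camera("scene");save(p,"pics/s9.png")
```

```text
[ 515.59 -231.58  244.36] 0.6732411112101341 [-0.47 -0.36  0.74]
1.57 [-0.78  2.45 -0.14] [ 507.76 -207.08  243.  ]
1.5 [-1.08  3.46 -0.17] [ 504.83 -197.01  242.62]
1.4 [-1.49  4.89 -0.35] [ 500.66 -182.72  240.82]
1.3 [-1.9   6.29 -0.68] [ 496.57 -168.67  237.53]
1.2 [-2.3   7.66 -1.16] [ 492.59 -155.01  232.81]
1.1 [-2.68  8.97 -1.77] [ 488.76 -141.87  226.68]
1.0 [-3.05 10.22 -2.51] [ 485.12 -129.38  219.22]
0.9 [-3.39 11.39 -3.39] [ 481.7  -117.68  210.5 ]
0.8 [-3.7  12.47 -4.38] [ 478.55 -106.86  200.6 ]
0.7 [-3.99 13.45 -5.47] [475.69 -97.05 189.63]
0.6 [-4.24 14.32 -6.67] [473.15 -88.34 177.7 ]
0.5 [-4.46 15.08 -7.95] [470.96 -80.81 164.91]
```

View pics/w9.png

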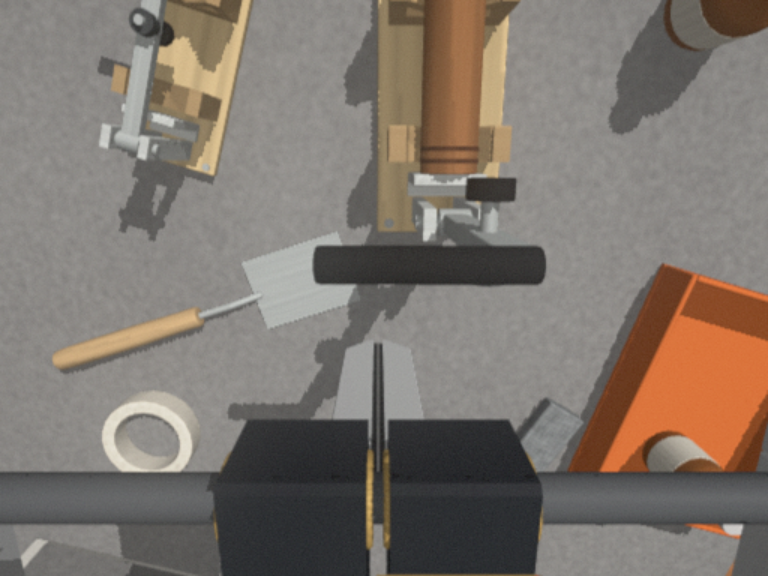

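View pics/s9.png

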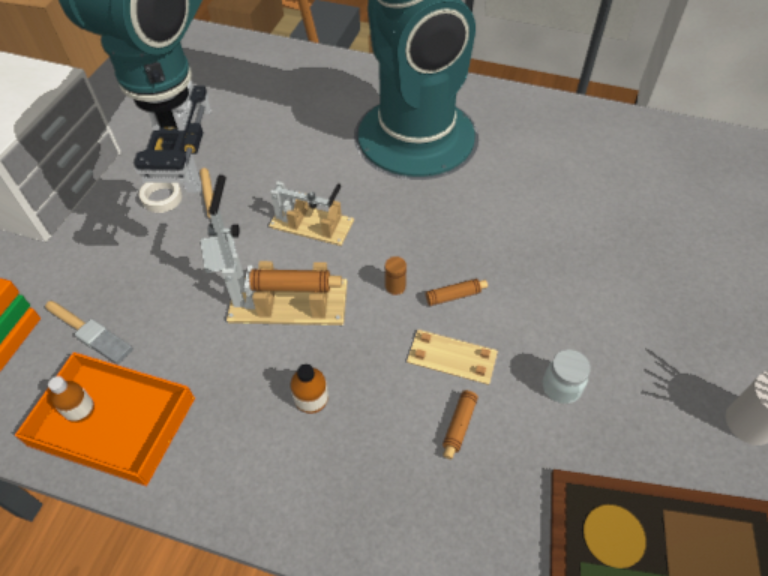

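Request:
{"name": "step_arm", "arguments": {"plan": [0,0,0,-0.5,1.4,-0.1,0,0,0,0,-0.78,2.4,-0.2,0,0,0,0,-1.1,3.5,-0.2,0,0,0,0,-1.3,4.2,-0.3,0,0,0,0,-1.5,4.9,-0.4,0,0,0,0,-1.7,5.6,-0.5,0,0,0,0,-1.9,6.3,-0.7,0,0,0,0,-2.1,7.0,-0.9,0,0,0,0,-2.3,7.7,-1.2,0,0,0,0,-2.5,8.3,-1.5,0,0,0,0,-2.7,9.0,-1.8,0]}}

```text
t: 18.12
ee_pos: [488.5, -141.4, 226.2]
orientation: [[-0.283, 0.959, 0.002], [0.959, 0.283, 0.001], [0.0, 0.002, -1.0]]
contact_force: [4.8, -6.1, -3.4]
opening: 0.8
```

Run:
```python
from h import *
p=eyes.read_camera("wrist");save(p,"pics/w10.png")
```

```text
(no output)
```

View pics/w10.png

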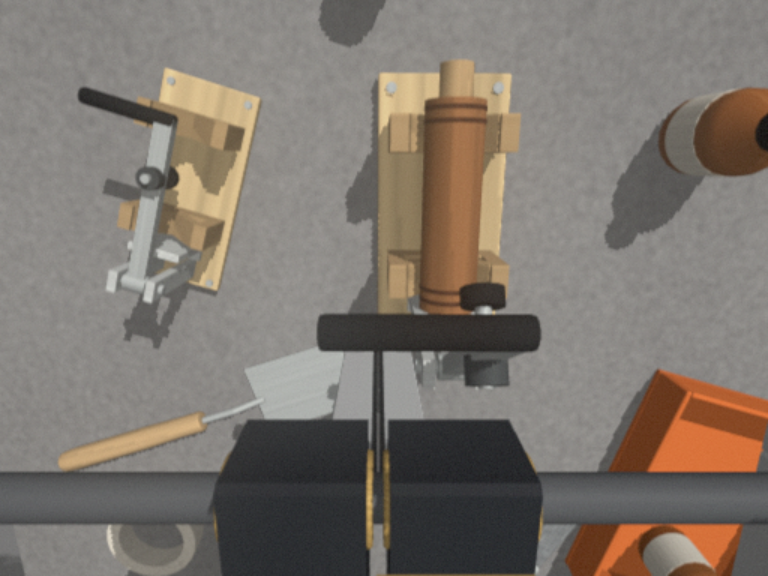

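Request:
{"name": "step_arm", "arguments": {"plan": [0,0,0,-0.17,0.6,-0.35,0,0,0,0,-0.34,1.2,-0.7,0,0,0,0,-0.5,1.8,-1.1,0,0,0,0,-0.68,2.4,-1.6,0,0,0,0,-0.85,2.9,-2.1,0,0,0,0,-1.0,3.45,-2.6,0,0,0,0,-1.15,3.95,-3.1,0,0,0,0,-1.28,4.4,-3.7,0,0,0,0,-1.4,4.9,-4.3,0,0,0,0,-1.53,5.3,-4.85,0]}}

```text
t: 19.42
ee_pos: [472.8, -87.9, 176.8]
orientation: [[-0.284, 0.959, 0.002], [0.959, 0.284, 0.0], [-0.0, 0.002, -1.0]]
contact_force: [4.6, -10.6, -2.8]
opening: 0.3
```

Run:
```python
from h import *
p=eyes.read_camera("wrist");save(p,"pics/w11.png")
p=eyes.read_camera("scene");save(p,"pics/s11.png")
```

```text
(no output)
```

View pics/w11.png

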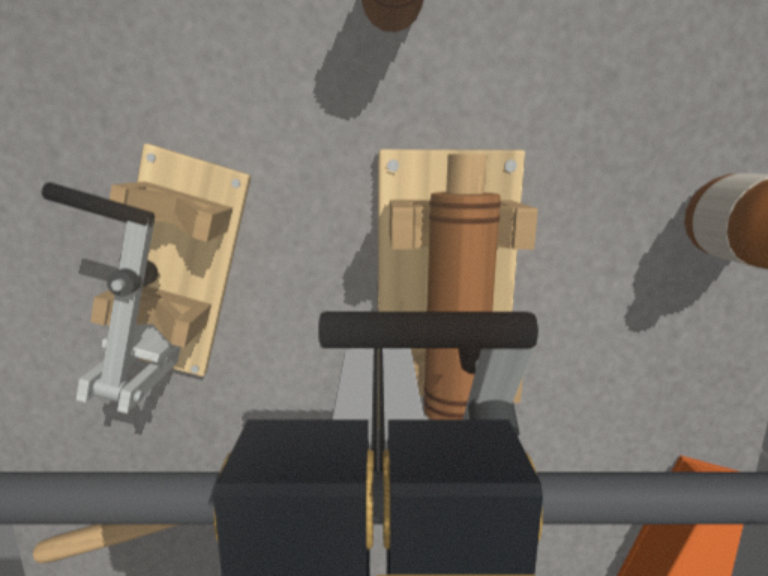

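View pics/s11.png

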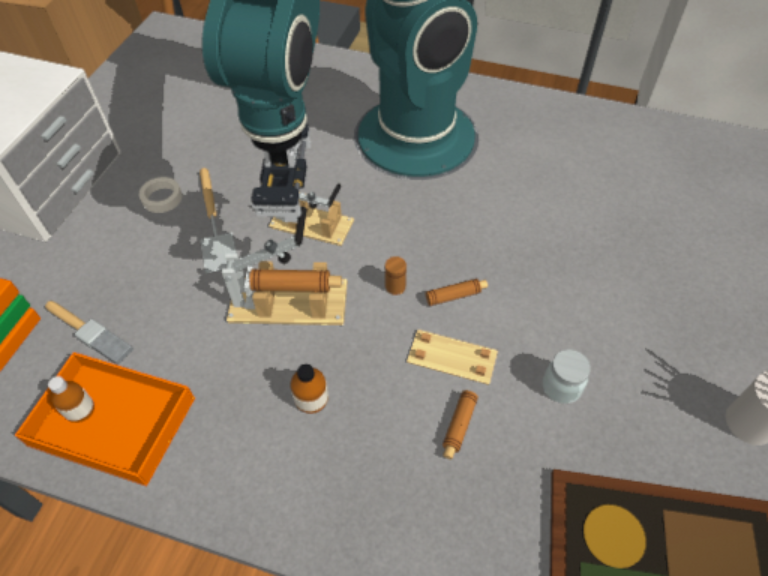

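Request:
{"name": "step_arm", "arguments": {"plan": [0,0,0,0.14,-0.48,0,0,0,0,0,0.14,-0.48,3.4,0,0,0,0,-0.1,0.3,3.6,0,0,0,0,-0.42,1.44,3.4,0,0,0,0,-0.42,1.44,2.3,0,0,0,0,-0.53,1.82,1.4,0,0,0,0,-0.64,2.19,0.7,0,0,0,0,-0.74,2.52,0,0,0,0,0,-0.82,2.82,-0.65,0,0,0,0,-0.9,3.08,-1.35,0,0,0,0,-0.97,3.31,-2.0,0,0,0,0,-1,3.4,-2.3,0,0,0,0,-1,3.4,-2.3,0]}}

```text
t: 21.15
ee_pos: [462.5, -53.6, 153.2]
orientation: [[-0.284, 0.959, 0.001], [0.959, 0.284, 0.001], [0.001, 0.001, -1.0]]
contact_force: [-0.3, -0.6, 0.2]
opening: 0.4
```

Run:
```python
from h import *
o=r.get_obs();print(o["ee_pos"],o["contact_force"],o["ft_torque"])
p=eyes.read_camera("wrist");save(p,"pics/w12.png")
p=eyes.read_camera("scene");save(p,"pics/s12.png")
```

```text
[462.54224096 -53.64283241 153.24778013] [-0.30335351 -0.56259049  0.19818686] [ 0.00684129 -0.03769151  0.00627082]
```

View pics/w12.png

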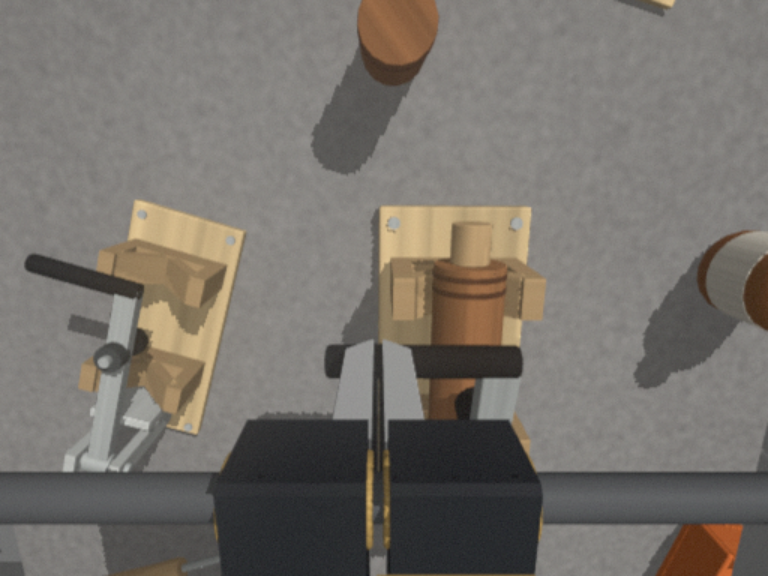

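View pics/s12.png

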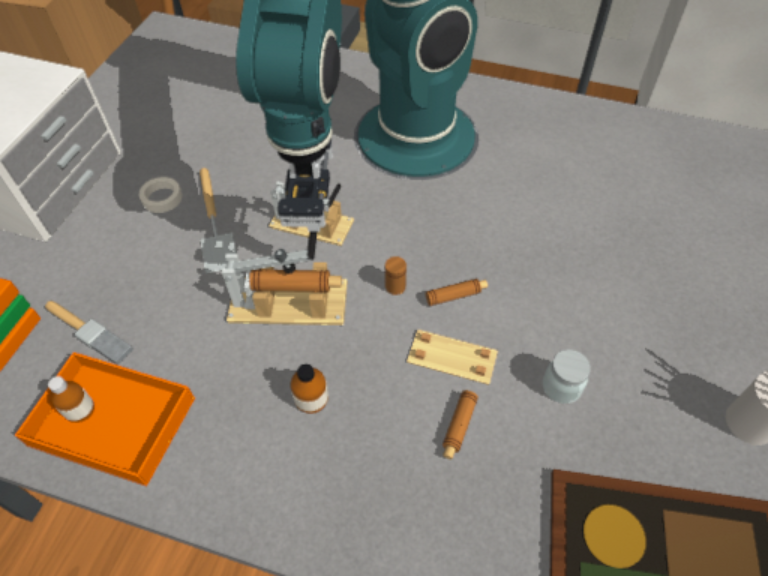

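Request:
{"name": "step_arm", "arguments": {"plan": [0,0,0,-0.01,0.04,-0.2,0,0,0,0,-0.02,0.08,-0.4,0,0,0,0,-0.03,0.12,-0.6,0,0,0,0,-0.04,0.15,-0.8,0]}}

```text
t: 21.75
ee_pos: [462.3, -52.2, 145.4]
orientation: [[-0.284, 0.959, 0.001], [0.959, 0.284, 0.001], [0.0, 0.002, -1.0]]
contact_force: [-0.7, 2.7, 5.1]
opening: 0.1
```

Request:
{"name": "step_arm", "arguments": {"plan": [0,0,0,0,0.02,-0.1,0,0,0,0,-0.01,0.03,-0.2,0,0,0,0,-0.01,0.03,-0.25,0]}}

```text
t: 22.12
ee_pos: [462.3, -51.9, 142.9]
orientation: [[-0.284, 0.959, 0.002], [0.959, 0.284, 0.001], [0.0, 0.002, -1.0]]
contact_force: [-1.5, 3.5, 5.4]
opening: 0.5
```

Request:
{"name": "step_arm", "arguments": {"plan": [0,0,0,0,0.02,-0.1,0,0,0,0,-0.01,0.03,-0.2,0,0,0,0,-0.01,0.03,-0.25,0]}}

```text
t: 22.5
ee_pos: [462.2, -51.6, 140.3]
orientation: [[-0.284, 0.959, 0.002], [0.959, 0.284, 0.001], [0.0, 0.002, -1.0]]
contact_force: [-0.6, 2.9, 3.9]
opening: 0.8
```

Request:
{"name": "step_arm", "arguments": {"plan": [0,0,0,0,0.02,-0.1,0,0,0,0,-0.01,0.03,-0.2,0,0,0,0,-0.01,0.03,-0.25,0]}}

```text
t: 22.88
ee_pos: [462.1, -51.2, 137.8]
orientation: [[-0.284, 0.959, 0.002], [0.959, 0.284, 0.001], [0.0, 0.002, -1.0]]
contact_force: [-1.3, 2.6, 5.2]
opening: 0.7
```

Request:
{"name": "step_arm", "arguments": {"plan": [0,0,0,0,0.02,-0.1,0,0,0,0,-0.01,0.03,-0.2,0,0,0,0,-0.01,0.03,-0.25,0]}}

```text
t: 23.25
ee_pos: [462.0, -50.8, 135.2]
orientation: [[-0.284, 0.959, 0.002], [0.959, 0.284, 0.001], [0.0, 0.002, -1.0]]
contact_force: [-2.5, 3.6, 5.9]
opening: 0.4
```

Request:
{"name": "step_arm", "arguments": {"plan": [0,0,0,0,0.01,-0.1,0,0,0,0,0,0.02,-0.2,0,0,0,0,0,0.02,-0.25,0]}}

```text
t: 23.62
ee_pos: [462.0, -50.4, 132.9]
orientation: [[-0.284, 0.959, 0.001], [0.959, 0.284, 0.001], [0.001, 0.002, -1.0]]
contact_force: [-4.8, 4.4, 12.5]
opening: 0.3
```

Request:
{"name": "step_arm", "arguments": {"plan": [0,0,0,0,0,0,0]}}

```text
t: 23.75
ee_pos: [461.9, -50.3, 133.0]
orientation: [[-0.284, 0.959, 0.001], [0.959, 0.284, 0.001], [0.0, 0.002, -1.0]]
contact_force: [-2.0, 3.2, 7.3]
opening: 0.4
```

Run:
```python
from h import *
o=r.get_obs();print(o["ee_pos"],o["contact_force"],o["ft_torque"])
```

```text
[461.949442   -50.33028412 132.99403434] [-1.99288275  3.18118942  7.27732963] [0.64896121 0.5651082  0.01853728]
```

Request:
{"name": "step_arm", "arguments": {"plan": [0,0,0,0,0,-0.05,0,0,0,0,0,0,-0.05,0,0,0,0,0,0,-0.05,0]}}

```text
t: 24.12
ee_pos: [462.0, -50.3, 132.7]
orientation: [[-0.284, 0.959, 0.001], [0.959, 0.284, 0.001], [0.0, 0.002, -1.0]]
contact_force: [-3.6, 4.4, 11.4]
opening: 0.3
```

Request:
{"name": "step_arm", "arguments": {"plan": [0,0,0,0,0,-0.02,0,0,0,0,0,0,-0.02,0,0,0,0,0,0,-0.02,0]}}

```text
t: 24.5
ee_pos: [462.0, -50.3, 132.7]
orientation: [[-0.284, 0.959, 0.001], [0.959, 0.284, 0.0], [0.0, 0.001, -1.0]]
contact_force: [-3.1, 3.0, 10.2]
opening: 0.2
```

Request:
{"name": "step_arm", "arguments": {"plan": [0,0,0,0,0,-0.05,0,0,0,0,0,0,-0.05,0,0,0,0,0,0,-0.05,0]}}

```text
t: 24.88
ee_pos: [462.0, -50.3, 132.5]
orientation: [[-0.284, 0.959, 0.001], [0.959, 0.284, 0.0], [-0.0, 0.001, -1.0]]
contact_force: [-4.7, 3.8, 12.8]
opening: 0.2
```

Request:
{"name": "step_arm", "arguments": {"plan": [0,0,0,0,0,-0.03,0,0,0,0,0,0,-0.03,0,0,0,0,0,0,-0.03,0,0,0,0,0,0,-0.03,0]}}

```text
t: 25.38
ee_pos: [462.0, -50.3, 132.4]
orientation: [[-0.284, 0.959, 0.001], [0.959, 0.284, 0.0], [-0.0, 0.001, -1.0]]
contact_force: [-4.0, 3.9, 12.7]
opening: 0.8
```

Run:
```python
from h import *
np.set_printoptions(precision=2,suppress=True)
o=r.get_obs();print(o["ee_pos"],o["contact_force"],o["ft_torque"])
p=eyes.read_camera("wrist");save(p,"pics/w13.png")
for t,z in [("column",70),("tenon",70)]:
    for d in pinpoint(p,t)[:3]: print(t,d["conf"],onz(p,d["centre"],z))
```

```text
[461.98 -50.29 132.42] [-4.01  3.87 12.74] [ 0.81  1.09 -0.01]
column 0.84 [524.47 -83.39  70.  ]
tenon 0.87 [498.27   2.1   70.  ]
tenon 0.33 [434.3   72.12  70.  ]
```

View pics/w13.png

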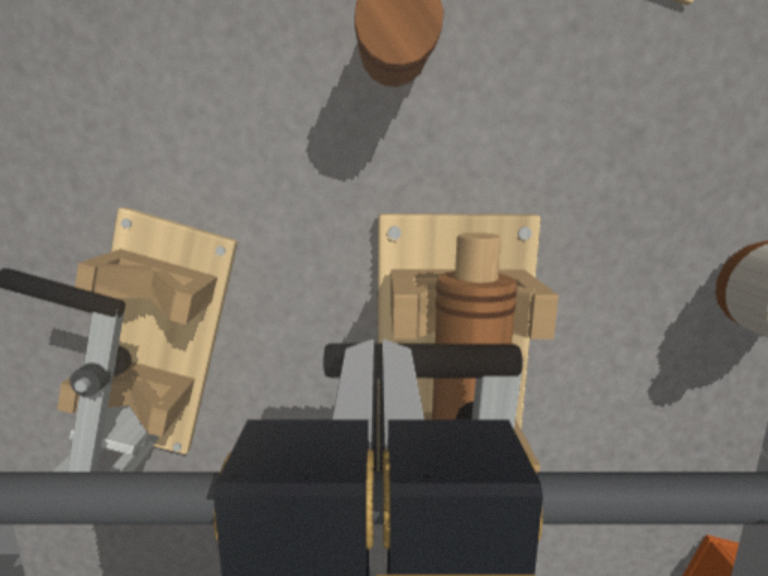

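Request:
{"name": "step_arm", "arguments": {"plan": [0,0,0,0,0,0.1,0,0,0,0,0,0,0.4,0,0,0,0,0,0,2,0,0,0,0,0,0,6,0,0,0,0,0,0,12,0,0,0,0,0,0,18,0,0,0,0,0,0,22,0,0,0,0,3,-3,22,0,0,0,0,6,-6,22,0,0,0,0,6,-6,22,0,0,0,0,6,-6,22,0]}}

```text
t: 26.9
ee_pos: [521.7, -109.6, 353.0]
orientation: [[-0.285, 0.958, 0.001], [0.958, 0.285, 0.0], [-0.0, 0.002, -1.0]]
contact_force: [-0.8, 0.5, 1.1]
opening: 0.9
```

Run:
```python
from h import *
np.set_printoptions(precision=2,suppress=True)
o=r.get_obs();print(o["ee_pos"],o["contact_force"],o["qvel"])
p=eyes.read_camera("wrist");save(p,"pics/w14.png")
S=np.array([523.6,-82.8]);y=np.radians(-73.75);ex=np.array([np.cos(y),np.sin(y)]);ey=np.array([-ex[1],ex[0]])
for t,z in [("column",70),("tenon",70),("clamp_grip",125)]:
    for d in pinpoint(p,t)[:3]: X=onz(p,d["centre"],z);print(t,d["conf"],X,(X[:2]-S)@ex,(X[:2]-S)@ey)
p=eyes.read_camera("scene");save(p,"pics/s14.png")
```

```text
[ 521.65 -109.57  352.99] [-0.79  0.49  1.15] [-0.01 -0.02 -0.01  0.01  0.   -0.   -0.  ]
column 0.65 [523.96 -79.5   70.  ] -3.0677345579998105 1.2640357076158397
column 0.34 [443.09  70.21  70.  ] -169.4291983642061 -34.47478395067329
tenon 0.61 [499.08   1.83  70.  ] -88.10526807011792 0.1426512990312088
tenon 0.27 [457.66 -53.48  70.  ] -46.60043615624389 -55.105890665821654
clamp_grip 0.9 [466.81 -48.61 125.  ] -48.7146592979391 -44.95190618665696
clamp_grip 0.69 [318.71 -73.78 125.  ] -65.99390750717286 -194.1759358166287
```

View pics/w14.png

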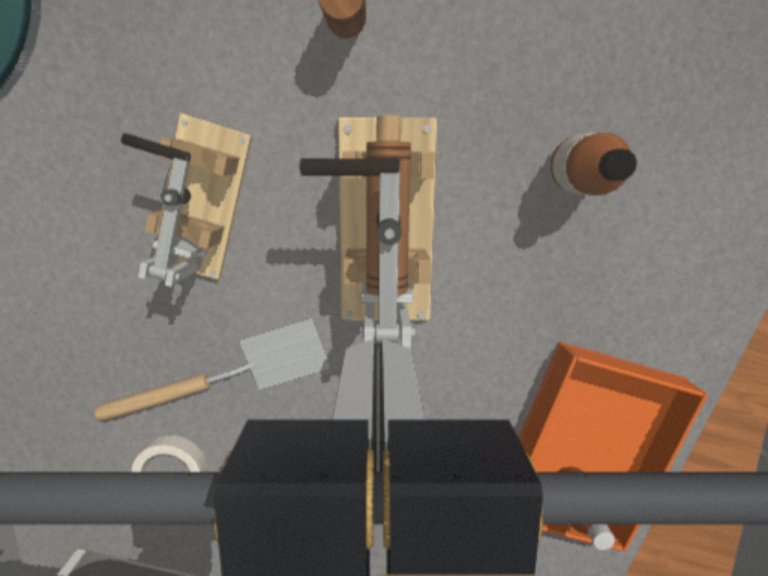

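View pics/s14.png

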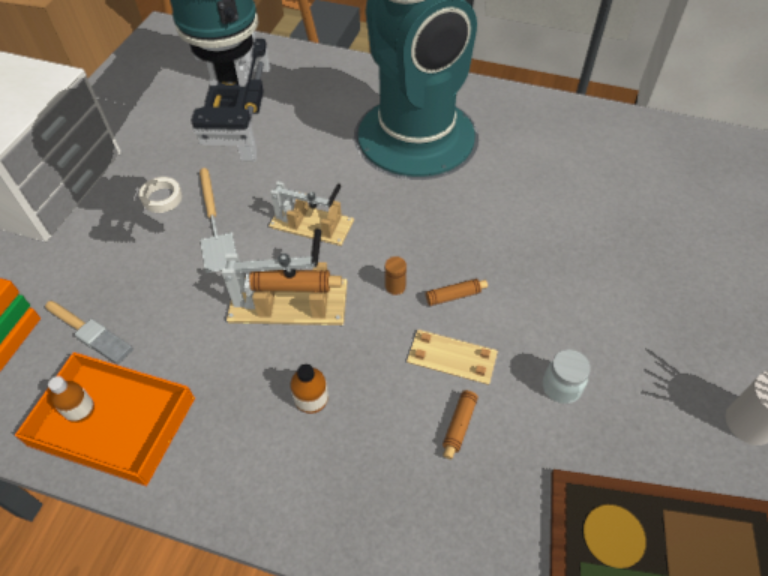

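Run:
```python
from h import *
np.set_printoptions(precision=2,suppress=True)
p=eyes.read_camera("wrist");np.savez("w14.npz",T=p["T"],K=p["intrinsics"],c=p["color"])
a=cv2.imread
d=np.load("w8.npz")["c"][90:230,210:295]; e=p["color"][70:210,210:295+15]
f=lambda c:cv2.resize(cv2.cvtColor(c,cv2.COLOR_RGB2BGR),None,fx=4,fy=4,interpolation=cv2.INTER_CUBIC)
cv2.imwrite("pics/cmp.png",np.hstack([f(d),f(e)]))
```

```text
(no output)
```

View pics/cmp.png

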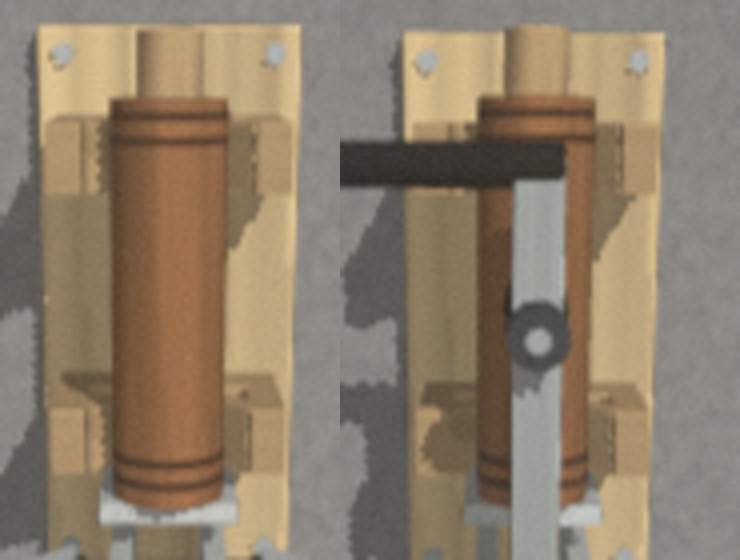

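Run:
```python
from h import *
y=np.radians(-73.75);ex=np.array([np.cos(y),np.sin(y)]);ey=np.array([-ex[1],ex[0]])
def L(f,u0,v0,u,v,z):
    d=np.load(f);p=dict(T=d["T"],intrinsics=d["K"]);X=onz(p,(u0+u/4-.375,v0+v/4-.375),z)[:2]-[523.6,-82.8];return np.round([X@ex,X@ey],1)
for n,u,v,z in(("base",168,27,12),("tenontip",168,30,81),("shoulder",168,97,90),("end",168,507,90),("stopedge",110,520,82),("upr",70,194,74)): print("w8",n,L("w8.npz",210,90,u,v,z))
for n,u,v,z in(("base",195,34,12),("tenontip",196,28,81),("shoulder",196,97,90),("end",190,507,90),("stopedge",140,522,82),("upr",85,193,74)): print("w14",n,L("w14.npz",210,70,u,v,z))
```

```text
w8 base [-93.5  -0. ]
w8 tenontip [-90.6  -0.1]
w8 shoulder [-69.7  -0. ]
w8 end [69.5  0.5]
w8 stopedge [ 77.2 -20.2]
w8 upr [-37.2 -33.2]
w14 base [-93.7   1. ]
w14 tenontip [-90.2  -0.1]
w14 shoulder [-68.3  -0.1]
w14 end [69.8 -0.6]
w14 stopedge [ 77.7 -18.4]
w14 upr [-37.3 -37.4]
```

Run:
```python
from h import *
print(r.hand_in()); print(r.get_obs()["contact_force"],r.get_obs()["t"])
```

```text
the job is handed in; nothing more can be done
None
the job is handed in; nothing more can be done
```

I moved the column from its cork rest into the V-cradle with the plain end to the stop, clamped it, and handed the job in at about 27 s of the 72 s. The interface gave no verdict.

- **Placing:** It was lowered in small steps. The largest force I read at the ends of the moves was about 15 N while it settled in the Vs.
- **Stop:** It was slid onto the stop and held there with about 6 to 8 N along the axis, with the clamp still upright.
- **Clamp:** I swung the arm over with shut fingers, felt the pad meet the column at about 0.14 rad, and pressed down. The last hold was 12.7 N at the handle, which the 1.5 rule makes about 19 N on the pad. That is above the 15 N you asked for and below 25 N. I went past 10 N at the handle because hinge friction made the true pad force uncertain.
- **Last checks:** After letting go, the arm stayed down and the column was square in both Vs. Its plain end is at the stop: the end edge measures 69.8 mm from the seat against 69.5 mm before clamping. The bottle and jar show no movement in the pictures, nor does the offcut. The fingers are well clear at 353 mm height.
- **Disagreements:** In the last wrist picture the network's point for the column's middle was about 3 mm off along the axis. Its tenon point was about 4 mm short. My own edge measurements put the tenon tip and plain end within 0.5 mm of where they were before clamping and the shoulder within 1.5 mm, so I trusted those.
- **Not measured:** I could not read the pad force remaining after release.

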